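# Set the off-contact of a hand screen-printing press with its gauge

## Robot

A 7-joint arm with a two-finger parallel gripper is mounted at the origin on the work surface; the furniture and walls round the work are solid. World frame = base frame: x ahead of the robot, y to its left, z up, the work surface at z = 0. Lengths are in m, angles in rad, forces in N, time in s.
With the tool pointing down it reaches from about 0.425 to 0.95 m from the base axis. Payload 16.7 kg.
Tool frame: the origin (TCP) lies midway between the tips of the shut fingers; the grasp point (between the pads) lies 19 mm behind it (env.grasp_offset is the distance from the TCP to the grasp point, in m); z points along the fingers, y is the line along which they close (so a half turn about z gives the same grasp; the last joint's range is limited). The gripper opens to 94 mm and grips with 3 to 60 N. Pads are 16 mm wide; open, the fingers measure 119 mm over their backs; the gripper's body (75 mm by 177 mm) begins 78 mm behind the grasp point.
Start: joints at [1.135, 0.426, 0.074, 1.606, -0.034, 1.111, -0.067], TCP at [0.191, -0.647, 0.205] pointing down, gripper open.
Joint ranges: [-2.85, 2.85], [-0.5, 2.14], [-1.23, 1.37], [0.21, 2.46], [-1.02, 4.16], [0.16, 2.05], [-2.73, 2.73]. Speed limits (rad/s): [1.89, 1.89, 2.39, 2.39, 3.01, 3.01, 3.01].

## Interface

Orientations are given as a rotation vector (axis times angle).
In Python, from rig import env gives the robot as it stands. The module is installed in compiled form; this text tells all that it offers.
- The arm moves only by the tool drive_tool, never from a script. Its argument "targets" is a list of rows, each a list of 3 entries, a list of its own where there are three numbers: the turn, a rotation vector about the tool's x, y, z in rad, then the shift along the tool's x, y, z in cm, then the gripper command: -1 is fully open, 1 is shut, values between are in proportion. In form: [[[ax, ay, az], [dx, dy, dz], fingers], ...]. A call has 1 to 20 rows; each row shifts and turns the commanded pose from where the row before left it, along the tool's axes as they then stand; what a row does not reach is not made up. A row lasts 1/12 s, in which the tool goes at most 41.7 mm and 7.16 degrees, less where a joint would pass 70% of its speed; a pose out of reach is approached as far as the arm can. A call with a gripper value outside its range is refused whole. The fingers move at their own pace and stop on an object; "newtons" is the grip in N (left out, the last holds). Time passes only in rows, so rows that do not move let the fingers close. It gives the time, the measured TCP pose, the force, the opening and the grip force at its end, in the units of the state.
- env.sense(): the state, without advancing time (a new reading comes with each control period).
- env.grab_frame(name): name is "side" or "top" or "wrist"; returns a dict with "color" (384x512x3 uint8, red, green, blue), "depth" (384x512 float32, m along the optical axis (not along the pixel's ray), 0 where there is no reading), "intrinsics" (3x3 intrinsics, pixels), "cam_to_world" (4x4, takes a point from camera to world coordinates); the wrist camera has in their place "mount" (4x4, takes a point from camera to tool coordinates, whose origin is the TCP and whose axes are the flange's). Camera axes: x right, y down, z forward; pixel columns grow to the right and rows downward; lengths in m; the calibration is good to about 2 mm. A picture is of the moment at which its call begins: read the wrist's pose just before it.
- env.close_job(): hands the job in; it is judged then, once.
Trained networks look in a picture, given as the dict that the camera call returned (one of the last four; its "shot" number tells which), for a name from the list of things; names that differ only in an ending like _2 or _b are one class to them, and where a whole thing is asked for, a point or a joint stands for the part that bears it (a point fixed in the world has none). Each returns a list of dicts, best first, with "score" (0 to 1); they miss things now and then, are a little off and sometimes report something else, mostly with a low value. They report only what shows in the picture. A call takes as long as a camera call.
- env.spot_in(thing, picture): "at" ([x, y, z] in m, in world coordinates, good to about 4 mm: the middle of the surface that is visible of it).
- env.masks_of(thing, picture): "pixels" (384x512 bool, what is visible of it).
- env.place_of(thing, picture): "at" ([x, y, z] in m, in world coordinates, good to about 4 mm: a listed point, or the origin of a listed thing).
The state is a dict: "time_s": time; "joint_pos": joint angles; "dq": joint speeds; "effort": joint torques, N m; "position": TCP position; "tcp_rot": TCP orientation; "ft_force": force on the tool from outside, world axes, zero at the start; "torque": the same for the moment, N m; "gripper_width": opening from 0.0 (shut) to 1.0 (fully open); "gripper_force": force on a finger pad.
Only numpy, scipy, OpenCV 4.12 (cv2) and the standard library are available. Lean on these libraries where they do the work, as an engineer would, in place of code of your own. Each camera call takes 0.05 s, during which the arm holds its last target. There are 200 camera calls.

## Task

The screen of the small printing press is propped up on a timber block. Slide the flat spacer gauge, blade first, into the slotted shoe on the press board, under the raised front rail, fully home until its shoulders meet the shoe; then draw the timber block out and lay it flat on the table, so that the screen comes down and rests on the gauge. Leave the gauge seated in the shoe, and do not disturb the ink pots.

Things in the scene. Friction and masses are not known exactly. Their poses are not given: they have to be found in the camera images.
- press: Hand screen-printing press, fixed to the table: plywood board 295 x 270 mm, 18 mm thick. Origin on the table under the board; x points from the front of the press (the side near the robot) to the hinges at the back, y to its left, z up. The board reaches from x = -145 to +150 mm and 135 mm to either side.
- slot_mouth (a point): Middle of the mouth of the shoe's slot, level with the board's top (18 mm above the table); axes as the press. The shoe is a low steel bridge, 87 mm wide, 13 mm high, in front of the screen's front rail. Its slot runs along x: 63 mm wide, 10 mm high, 27 mm deep, open at both ends, its floor the board. The mouth's side cheeks are rounded. The front rail begins 33 mm behind the mouth.
- screen (a joint): Angle of the screen frame about its hinge in rad, growing as the front rises: 0 = level, underside 6 mm above the board, as when it rests on the seated gauge; -0.033 = down on the board; about 0.15 when propped on the block. The hinge is damped: once unsupported, the frame (0.6 kg) sinks by its own weight in about a second.
- screen_front (a point): Middle of the lower front edge of the screen frame, an aluminium rectangle 170 mm (x) by 240 mm (y) of rails 25 mm wide and 20 mm high, with a mesh. The hinge axis lies along y at x = +130 mm of the press, 34 mm above the table; the front edge is 180 mm in front of it.
- gauge_grip (a point): Centre of the upright timber grip of the gauge, 25 mm above its underside. The gauge (about 0.35 kg) is a 6 mm steel plate lying flat on the table right of the press, grip up. x points along the blade to its tip, z up. The grip is 50 mm long (x), 22 mm wide (y) and spans 6 to 44 mm above the underside. Seated, gauge_grip lies 28 mm in front of slot_mouth and 25 mm above it.
- gauge_tip (a point): Middle of the blade's tip, on the gauge's underside, 85 mm ahead (x) of the grip's centre; axes as the gauge. The blade is 60 mm wide, 57 mm long, its corners rounded to 8 mm. Behind it are the shoulders, at x = +28 mm from the grip's centre, where the plate is 84 mm wide; the plate ends at x = -32 mm.
- prop_block_centre (a point): Centre of the paint-stained timber block, 42 x 75 x 30 mm (about 0.1 kg), lying on the board under the right-hand (-y) end of the front rail. It is 30 mm high (z); its 75 mm side, its own y axis, lies roughly along the press's x, so that about 55 mm stick out in front of the rail.
- blue_pot: Ink pot with a blue lid, 58 mm across, 64 mm high, on the table right of the press: a bystander. Origin under its centre.
- green_pot: Ink pot with a green lid, 62 mm across, 64 mm high, right of the press: a bystander. Origin under its centre.

How it is judged:
By the outcome, as a careful person would: the job done as asked, in the order asked, and still so for the second after the job is handed in, with the robot touching nothing.
It also fails if it takes over 46 s, if anything falls off the work surface, if the arm or the gripper's body presses on something with over 40 N, if the wrist force passes 120 N, or if a joint passes its speed limit or range.

## Working session

There is one attempt and no reset: what is moved stays moved. The work goes in short steps, Python scripts to look and compute and a tool call to move; the robot and the scene stay as the last step left them, time stands still between calls to the robot, and variables do not carry over. Pictures are saved under pics/ and viewed, at most 10 in all, crops included, and the job is handed in when it is done.

Besides the shell and the picture viewer there is one more tool, called after "Request:" in YAML: its name, and indented under it one key for each argument. drive_tool: Moves the arm, as the interface text tells. Its arguments: {"type":"object","properties":{"targets":{"type":"array","items":{"type":"array"}},"newtons":{"type":"number"}},"required":["targets"]}

```bash
mkdir -p pics; cat > h.py <<'E'
import numpy as np, cv2
from rig import env
from scipy.spatial.transform import Rotation as R
def world(pic, mask):
    K=pic["intrinsics"];d=pic["depth"];v,u=np.nonzero(mask&(d>0));z=d[v,u]
    p=np.c_[(u-K[0,2])*z/K[0,0],(v-K[1,2])*z/K[1,1],z]
    if "cam_to_world" in pic: T=pic["cam_to_world"]
    else:
        s=env.sense();T=np.eye(4);T[:3,:3]=R.from_rotvec(s["tcp_rot"]).as_matrix();T[:3,3]=s["position"];T=T@pic["mount"]
    return p@T[:3,:3].T+T[:3,3]
def save(pic,n): cv2.imwrite(f"pics/{n}.png",pic["color"][:,:,::-1])
E
python3 - <<'E'
from h import *
np.set_printoptions(precision=4,suppress=True)
s=env.sense();print(s["position"],s["tcp_rot"],R.from_rotvec(s["tcp_rot"]).as_matrix(),s["gripper_width"],env.grasp_offset)
ims=[]
for c in("top","side"):
    p=env.grab_frame(c);ims.append(p["color"])
    print(c,p["cam_to_world"])
    for t in("press","slot_mouth","screen_front","gauge_grip","gauge_tip","prop_block_centre","blue_pot","green_pot"):
        r=env.place_of(t,p);print(t,[(np.round(x["at"],4),round(x["score"],2)) for x in r[:2]])
    for t in("gauge_grip","prop_block_centre"):
        for m in env.masks_of(t,p)[:1]:
            w=world(p,m["pixels"]);print(t,len(w),m["score"],w.min(0),w.max(0))
    save(p,c+"0")
E
```

```text
[ 0.1908 -0.647   0.2048] [-3.1081 -0.4487  0.0004] [[ 0.9592  0.2828 -0.0005]
 [ 0.2828 -0.9592  0.0012]
 [-0.0001 -0.0013 -1.    ]] 0.9990875798124459 0.0188
top [[-0.0257 -0.9858  0.1657  0.4462]
 [-0.9994  0.0292  0.0187 -0.1808]
 [-0.0233 -0.1652 -0.986   0.9923]
 [ 0.      0.      0.      1.    ]]
press [(array([ 0.5927, -0.0359, -0.0012]), 0.9)]
slot_mouth [(array([ 0.5109, -0.0271,  0.0168]), 0.98)]
screen_front [(array([ 0.542 , -0.0291,  0.0482]), 0.81)]
gauge_grip [(array([ 0.4409, -0.3535,  0.029 ]), 0.93)]
gauge_tip [(array([ 0.524 , -0.3775,  0.0044]), 0.81), (array([ 0.6733, -0.27  , -0.0024]), 0.36)]
prop_block_centre [(array([ 0.5146, -0.1247,  0.0354]), 0.62)]
blue_pot [(array([ 0.511 , -0.0286,  0.0132]), 0.74), (array([ 0.6706, -0.2718, -0.0012]), 0.58)]
green_pot [(array([ 0.5849, -0.2956,  0.0033]), 0.83)]
gauge_grip 489 0.61 [ 0.6382 -0.3017 -0.0004] [ 0.6933 -0.2449  0.0666]
prop_block_centre 386 0.59 [ 0.4746 -0.1493  0.0244] [ 0.5291 -0.1046  0.0534]
side [[-0.8229 -0.3887  0.4143  0.2209]
 [-0.5681  0.5708 -0.5929  0.3482]
 [-0.0061 -0.7233 -0.6905  0.6653]
 [ 0.      0.      0.      1.    ]]
press [(array([ 0.5893, -0.0329, -0.0003]), 0.85), (array([ 0.4461, -0.3544,  0.0291]), 0.5)]
slot_mouth [(array([ 0.5064, -0.0258,  0.0136]), 0.75)]
screen_front [(array([ 0.5475, -0.0328,  0.0505]), 0.74)]
gauge_grip [(array([ 0.4431, -0.3548,  0.0268]), 0.84)]
gauge_tip [(array([ 0.521 , -0.383 , -0.0005]), 0.8), (array([ 0.5137, -0.1254,  0.0358]), 0.18)]
prop_block_centre [(array([ 0.5137, -0.1286,  0.0341]), 0.61)]
blue_pot [(array([ 0.6695, -0.2685,  0.0017]), 0.72)]
green_pot [(array([ 0.5847, -0.296 , -0.0003]), 0.91)]
gauge_grip 902 0.7 [ 0.4019 -0.4069 -0.0013] [ 0.5264 -0.3011  0.0469]
prop_block_centre 598 0.76 [ 0.4759 -0.1469  0.0189] [ 0.5448 -0.1018  0.0517]
```

View pics/top0.png

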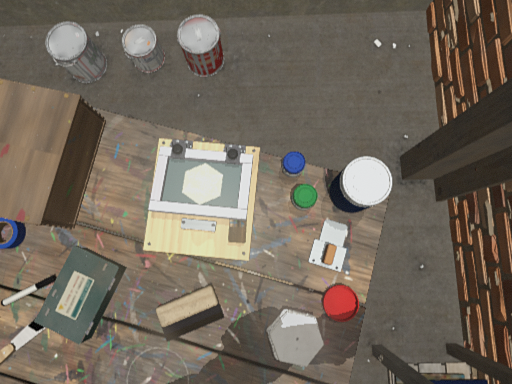

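View pics/side0.png

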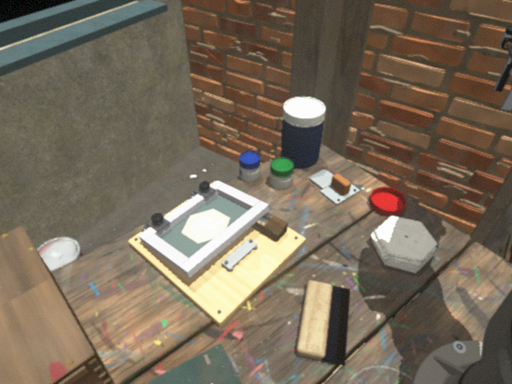

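The top view shows the press at about (203,195), the block at (237,230), the gauge at (330,245) and the pots at (293,162) and (304,195). The network positions agree with this, apart from one blue_pot outlier. The side view shows the same layout. I'll move over the gauge for a closer look.

Request:
drive_tool:
  targets:
    - [[0,0,0],[2.3,-1.5,0.2],-1]
    - [[0,0,0],[2.3,-1.5,0.2],-1]
    - [[0,0,0],[2.3,-1.5,0.2],-1]
    - [[0,0,0],[2.3,-1.5,0.2],-1]
    - [[0,0,0],[2.3,-1.5,0.2],-1]
    - [[0,0,0],[2.3,-1.5,0.2],-1]
    - [[0,0,0],[2.3,-1.5,0.2],-1]
    - [[0,0,0],[2.3,-1.5,0.2],-1]
    - [[0,0,0],[2.3,-1.5,0.2],-1]
    - [[0,0,0],[2.3,-1.5,0.2],-1]
    - [[0,0,0],[2.3,-1.5,0.2],-1]
    - [[0,0,0],[2.3,-1.5,0.2],-1]
    - [[0,0,0],[2.3,-1.5,0.2],-1]
    - [[0,0,0],[2.3,-1.5,0.2],-1]
    - [[0,0,0.1],[0,0,0],-1]
    - [[0,0,0.1],[0,0,0],-1]
    - [[0,0,0.1],[0,0,0],-1]
    - [[0,0,0.1],[0,0,0],-1]
    - [[0,0,0.1],[0,0,0],-1]
    - [[0,0,0.1],[0,0,0],-1]

```text
time_s: 2.77
position: [0.4404, -0.3549, 0.1776]
tcp_rot: [3.102, -0.498, 0.0]
ft_force: [-0.4, 0.1, -0.9]
gripper_width: 0.999
gripper_force: 0.0
```

```bash
cat >> h.py <<'E'
def rect(w,lo,hi):
    q=w[(w[:,2]>lo)&(w[:,2]<hi)]
    r=cv2.minAreaRect((q[:,:2]*1000).astype(np.float32)); a=np.deg2rad(r[2])
    a=(a+np.pi/4)%(np.pi/2)-np.pi/4
    return len(q),np.round(r[0],1),np.round(r[1],1),round(a,4)
def yaw(): return np.arctan2(*R.from_rotvec(env.sense()["tcp_rot"]).as_matrix()[[1,0],0])
E
python3 - <<'E'
from h import *
np.set_printoptions(precision=4,suppress=True)
s=env.sense();print(s["time_s"],s["position"],yaw(),s["ft_force"])
p=env.grab_frame("wrist");save(p,"w1")
for t in("gauge_grip","gauge_tip"): print(t,[(np.round(x["at"],4),round(x["score"],2)) for x in env.place_of(t,p)])
w=world(p,p["depth"]>0)
near=np.linalg.norm(w[:,:2]-[.442,-.354],axis=1)<.05
print("grip",rect(w[near],.035,.052), "plate/table z", np.percentile(w[near][:,2],[5,25,50,75,95]))
near=np.linalg.norm(w[:,:2]-[.47,-.36],axis=1)<.1
print("plate",rect(w[near],.0045,.009))
for c in("top","side"):
    p=env.grab_frame(c)
    w=world(p,p["depth"]>0)
    b=(abs(w[:,0]-.6)<.2)&(abs(w[:,1]+.03)<.18)
    print(c,"board",rect(w[b],.014,.022))
    for n in("press","screen_front"):
        m=env.masks_of(n,p)
        if m: 
            ww=world(p,m[0]["pixels"]);print(n,m[0]["score"],rect(ww,.014,.022),rect(ww,.03,.1))
    b=(abs(w[:,0]-.509)<.03)&(abs(w[:,1]+.027)<.06)
    print("shoe",rect(w[b],.027,.037))
    m=env.masks_of("prop_block_centre",p)
    if m: print("block",rect(world(p,m[0]["pixels"]),.042,.055))
    if c=="top":
        b=(abs(w[:,0]-.62)<.1)&(abs(w[:,1]+.44)<.08)&(w[:,2]>.08);print("can",w[b].min(0),w[b].max(0))
E
```

```text
2.7667 [ 0.4404 -0.3549  0.1776] -0.3181615570353391 [-0.3609  0.107  -0.909 ]
gauge_grip [(array([ 0.4437, -0.349 ,  0.0276]), 0.68)]
gauge_tip [(array([ 0.5217, -0.3798,  0.0038]), 0.62)]
grip (843, array([ 442.2, -352.4]), array([21.7, 50.2]), np.float64(-0.3225)) plate/table z [0.0064 0.2849 0.2936 0.3113 0.3149]
plate (4703, array([ 484.4, -366.1]), array([ 84. , 152.7]), np.float64(-0.3191))
top board (4259, array([591.6, -37.2]), array([270. , 294.7]), np.float64(-0.1248))
press 0.94 (4214, array([591.6, -37.2]), array([270. , 294.7]), np.float64(-0.1249)) (6837, array([616.5, -40.1]), array([241. , 217.2]), np.float64(-0.1196))
screen_front 0.66 (66, array([635.9, -37.1]), array([254.8, 190.4]), np.float64(-0.1456)) (6496, array([631.7, -41.8]), array([240.6, 185.9]), np.float64(-0.125))
shoe (340, array([521. , -28.3]), array([86.5, 26.2]), np.float64(-0.0976))
block (381, array([ 501.9, -126. ]), array([41.9, 53.8]), np.float64(-0.0282))
can [ 0.5417 -0.4721  0.08  ] [ 0.6497 -0.3638  0.171 ]
side board (5814, array([594.4, -35.2]), array([270.5, 296.5]), np.float64(-0.1253))
press 0.95 (5763, array([594.6, -33.8]), array([268.6, 295.8]), np.float64(-0.1212)) (6831, array([619.5, -37.8]), array([241.5, 218.7]), np.float64(-0.1135))
screen_front 0.63 (72, array([649.7, -51.2]), array([248.4, 178.9]), np.float64(-0.1155)) (6510, array([635.3, -40.9]), array([243.2, 187.2]), np.float64(-0.1188))
shoe (405, array([523.5, -26.6]), array([87.6, 27.1]), np.float64(-0.1096))
block (393, array([ 506.3, -123.5]), array([42. , 59.8]), np.float64(-0.1029))
```

View pics/w1.png

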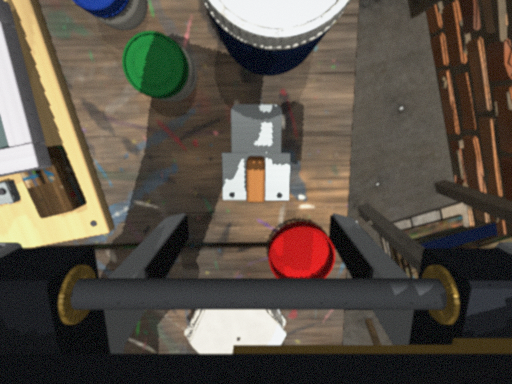

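The wrist view shows the gauge centred ahead of the fingers, with the grip at (257,180). Its measured pose is (0.442, -0.352) with yaw -0.32, and the sizes match. Now I'll grasp it.

Request:
drive_tool:
  targets:
    - [[0,0,0],[0.1,-0.3,2.5],-1]
    - [[0,0,0],[0,0,3.5],-0.3]
    - [[0,0,0],[0,0,3.5],-0.3]
    - [[0,0,0],[0,0,3.5],-0.3]
    - [[0,0,0],[0,0,2.2],-0.3]
    - [[0,0,0],[0,0,1.2],-0.3]
    - [[0,0,0],[0,0,0],-0.3]
    - [[0,0,0],[0,0,0],1]
    - [[0,0,0],[0,0,0],1]
    - [[0,0,0],[0,0,0],1]
    - [[0,0,0],[0,0,0],1]
    - [[0,0,0],[0,0,0],1]
    - [[0,0,0],[0,0,0],1]
  newtons: 45

```text
time_s: 4.4
position: [0.4426, -0.3525, 0.0141]
tcp_rot: [3.103, -0.49, 0.002]
ft_force: [0.5, 0.6, 0.1]
gripper_width: 0.263
gripper_force: 0.0
```

Pre-insertion would put the TCP about 0.41 m from the base, inside the minimum reach. I'll regrasp 15 mm further forward on the grip, which is also nearer the centre of mass.

Request:
drive_tool:
  targets:
    - [[0,0,0],[0,0,0],0.2]
    - [[0,0,0],[0,0,0],0.2]
    - [[0,0,0],[0,0,0],0.2]
    - [[0,0,0],[1.5,0,0],0.2]
    - [[0,0,0],[0,0,0],1]
    - [[0,0,0],[0,0,0],1]
    - [[0,0,0],[0,0,0],1]
    - [[0,0,0],[0,0,0],1]
    - [[0,0,0],[0,0,0],1]
    - [[0,0,0],[0,0,0],1]
    - [[0,0,0],[0,0,0],1]
  newtons: 45

```text
time_s: 5.32
position: [0.456, -0.3568, 0.0133]
tcp_rot: [-3.103, 0.49, 0.001]
ft_force: [0.2, 0.5, -4.6]
gripper_width: 0.231
gripper_force: 45.0
```

Request:
drive_tool:
  targets:
    - [[0,0,0],[0,0,-2.0],1]
    - [[0,0,0],[0,0,-3.5],1]
    - [[0,0,0],[0,0,-3.5],1]
    - [[0,0,0],[-1.3,-3.15,0],1]
    - [[0,0,0],[-1.3,-3.15,0],1]
    - [[0,0,0],[-1.3,-3.15,0],1]
    - [[0,0,0],[-1.3,-3.15,0],1]
    - [[0,0,0],[-1.3,-3.15,0],1]
    - [[0,0,0],[-1.3,-3.15,0],1]
    - [[0,0,0],[-1.3,-3.15,0],1]
    - [[0,0,0],[-1.3,-3.15,0],1]
    - [[0,0,0],[-1.3,-3.15,0],1]
    - [[0,0,0],[-1.3,-3.15,0],1]
    - [[0,0,-0.095],[0,0,0],1]
    - [[0,0,-0.095],[0,0,0],1]
    - [[0,0,0],[0,0,0],1]

```text
time_s: 6.65
position: [0.4296, -0.0168, 0.1035]
tcp_rot: [3.136, -0.184, -0.0]
ft_force: [0.2, 0.0, -3.7]
gripper_width: 0.232
gripper_force: 45.0
```

```bash
python3 - <<'E'
from h import *
np.set_printoptions(precision=4,suppress=True)
s=env.sense();print(s["time_s"],s["position"],yaw(),R.from_rotvec(s["tcp_rot"]).as_matrix(),s["joint_pos"],s["ft_force"],s["gripper_width"])
p=env.grab_frame("wrist");save(p,"w2")
for t in("gauge_grip","gauge_tip","slot_mouth","press"): print(t,[(np.round(x["at"],4),round(x["score"],2)) for x in env.place_of(t,p)])
w=world(p,p["depth"]>0)
b=(abs(w[:,0]-.522)<.03)&(abs(w[:,1]+.027)<.06);print("shoe",rect(w[b],.027,.037))
b=(abs(w[:,0]-.6)<.2)&(abs(w[:,1]+.03)<.18);print("board",rect(w[b],.014,.022))
m=env.masks_of("gauge_tip",p)
if m:
    ww=world(p,m[0]["pixels"]);print("gauge",m[0]["score"],np.percentile(ww,[2,50,98],axis=0))
    q=ww[(ww[:,2]<.11)&(ww[:,0]>.47)];A=np.c_[q[:,:2],np.ones(len(q))];print("plane",np.linalg.lstsq(A,q[:,2],rcond=None)[0],rect(ww,.06,.12),rect(q,.06,.12))
E
```

```text
6.65 [ 0.4296 -0.0168  0.1035] -0.11692950645161945 [[ 0.9932 -0.1167 -0.0001]
 [-0.1167 -0.9932 -0.0001]
 [-0.0001  0.0001 -1.    ]] [ 0.0838  0.172  -0.2123  2.2211  0.0528  0.753  -1.8517] [ 0.1944  0.0029 -3.7244] 0.23199052125385236
gauge_grip [(array([ 0.4167, -0.0147,  0.1157]), 0.95)]
gauge_tip [(array([ 0.4986, -0.0252,  0.095 ]), 0.87)]
slot_mouth [(array([ 0.5085, -0.0263,  0.0207]), 0.96)]
press [(array([ 0.5906, -0.0356,  0.0017]), 0.59)]
shoe (3319, array([523.1, -30.6]), array([87.1, 27.1]), np.float64(-0.134))
board (22035, array([499.2, -27.2]), array([269.7, 102.9]), np.float64(-0.1349))
gauge 0.75 [[ 0.4121 -0.055   0.0958]
 [ 0.4539 -0.0207  0.0973]
 [ 0.4978  0.0201  0.1355]]
plane [-0.0022 -0.0009  0.0982] (10590, array([443.5, -19.9]), array([ 83.9, 112.8]), np.float64(-0.1439)) (4206, array([483.9, -24.7]), array([60.1, 32.5]), np.float64(-0.0866))
```

View pics/w2.png

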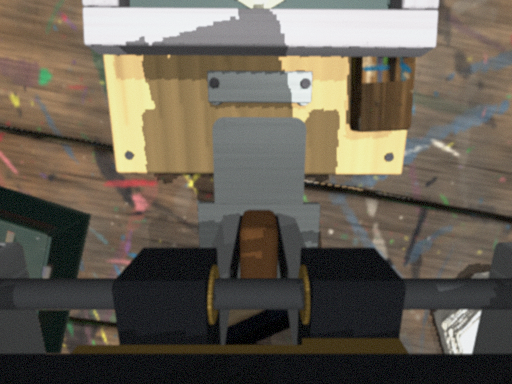

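The wrist view shows the blade (213–305, 118–205) level and pointing at the shoe (208–312, 72–104), with the block at the right (382,95). I'll lower to slot height and then measure the blade relative to the shoe at about the same depth.

Request:
drive_tool:
  targets:
    - [[0,0,0],[0,0,3],1]
    - [[0,0,0],[0,0,2.5],1]
    - [[0,0,0],[0,0,1.2],1]
    - [[0,0,0],[0,0,0.3],1]
    - [[0,0,0],[0,0,0],1]

```text
time_s: 7.37
position: [0.4294, -0.0174, 0.0329]
tcp_rot: [3.135, -0.195, -0.003]
ft_force: [-0.0, 0.1, -4.6]
gripper_width: 0.233
gripper_force: 45.0
```

```bash
cat > m.py <<'E'
from h import *
np.set_printoptions(precision=4,suppress=True)
s=env.sense();print(s["time_s"],s["position"],yaw(),s["ft_force"])
p=env.grab_frame("wrist");save(p,"w3")
w=world(p,p["depth"]>0)
t=(w-s["position"])@R.from_rotvec(s["tcp_rot"]).as_matrix()*1000; z=w[:,2]*1000
def edges(sel,x0,x1,n):
    o=[]
    for x in np.arange(x0,x1,2):
        q=t[sel&(abs(t[:,0]-x)<1)]
        if len(q)>20: o.append((x,q[:,1].min(),q[:,1].max()))
    o=np.array(o)
    if len(o)>2: print(n,o[:,0].min(),o[:,0].max(),"left fit",np.polyfit(o[:,0],o[:,1],1),"right fit",np.polyfit(o[:,0],o[:,2],1),"mid med",np.median(o[:,1:].mean(1)),"width",np.median(o[:,2]-o[:,1]))
c=abs(t[:,1])<60
g=c&(z>22.5)&(z<27.8); sh=c&(z>28.5)&(z<37)&(t[:,0]>70)
edges(g&(abs(t[:,1])<33),16,58,"blade"); edges(sh,70,118,"shoe")
sel=sh
print("shoe rect(tool)",cv2.minAreaRect(t[sel][:,:2].astype(np.float32)))
o=[]
for y in np.arange(-38,38,2):
    q=t[sel&(abs(t[:,1]-y)<1)]
    if len(q): o.append((y,q[:,0].min()))
o=np.array(o);f=np.polyfit(o[:,0],o[:,1],1);print("shoe front: x=%.2f slope %.4f"%(f[1],f[0]))
b=c&(t[:,0]<90)&(t[:,0]>15)&(abs(t[:,1])<28)
o=[]
for y in np.arange(-20,21,2):
    q=t[g&(t[:,0]<90)&(abs(t[:,1]-y)<1)]
    if len(q): o.append((y,q[:,0].max()))
o=np.array(o);f=np.polyfit(o[:,0],o[:,1],1);print("tip: x=%.2f slope %.4f"%(f[1],f[0]))
print("plate z",np.median(z[b&(t[:,0]<60)]),"shoe z",np.median(z[sel]),"board z",np.median(z[(abs(t[:,1])>50)&(abs(t[:,1])<60)&(t[:,0]>40)&(t[:,0]<90)]))
E
python3 m.py
```

```text
7.3667 [ 0.4294 -0.0174  0.0329] -0.12424773209139231 [-0.0333  0.0773 -4.5873]
blade 16.0 56.0 left fit [  0.0048 -29.6916] right fit [ 0.0051 29.8345] mid med 0.3368738476925035 width 59.54433380461503
shoe 82.0 108.0 left fit [ -0.026  -41.0568] right fit [ 0.0374 39.0441] mid med -0.5501451653334559 width 86.42529652350956
shoe rect(tool) ((89.17391967773438, -0.4459686279296875), (87.49928283691406, 37.538330078125), 89.97296905517578)
shoe front: x=81.99 slope 0.0012
tip: x=70.42 slope 0.0005
plate z 155.54626131657528 shoe z 32.85819501818979 board z 19.77774281721001
```

View pics/w3.png

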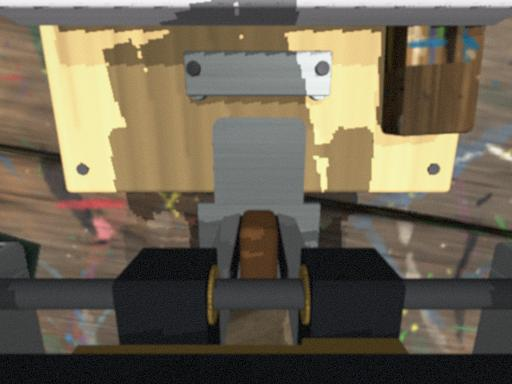

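The wrist view shows the blade's centre at column 259 and the shoe's at 258. The blade measures about 0.9 mm off in y, and there is 11.6 mm from tip to mouth. I'll correct that and start inserting.

Request:
drive_tool:
  targets:
    - [[0,0,-0.004],[0,-0.09,0],1]
    - [[0,0,0],[0.6,0,0],1]
    - [[0,0,0],[0.5,0,0],1]
    - [[0,0,0],[0.4,0,0],1]
    - [[0,0,0],[0.4,0,0],1]
    - [[0,0,0],[0.4,0,0],1]
    - [[0,0,0],[0.4,0,0],1]
    - [[0,0,0],[0,0,0],1]

```text
time_s: 8.08
position: [0.4578, -0.0196, 0.0336]
tcp_rot: [-3.136, 0.187, -0.001]
ft_force: [-0.1, 0.6, -4.7]
gripper_width: 0.234
gripper_force: 45.0
```

```bash
python3 m.py
```

```text
8.0833 [ 0.4578 -0.0196  0.0336] -0.11941813299471293 [-0.129   0.644  -4.6753]
blade 16.0 52.0 left fit [ -0.0242 -28.7767] right fit [ 0.0028 30.0954] mid med 0.4403088363588381 width 59.64329173222788
shoe 70.0 78.0 left fit [  0.0449 -45.1594] right fit [ 0.0464 41.0796] mid med 1.3895292410957047 width 86.3009579807225
shoe rect(tool) ((74.35576629638672, 1.3446235656738281), (8.395735740661621, 86.76557159423828), 0.2042040377855301)
shoe front: x=70.35 slope 0.0006
tip: x=52.97 slope 0.0001
plate z 155.31548549676026 shoe z 31.81917279077048 board z 19.03965372724606
```

Request:
drive_tool:
  targets:
    - [[0,0,0],[0.2,0.08,0],1]
    - [[0,0,0],[0.5,0,0],1]
    - [[0,0,0],[0.5,0,0],1]
    - [[0,0,0],[0.5,0,0],1]
    - [[0,0,0],[0.5,0,0],1]
    - [[0,0,0],[0.5,0,0],1]
    - [[0,0,0],[0.4,0,0],1]
    - [[0,0,0],[0.2,0,0],1]
    - [[0,0,0],[0,0,0],1]

```text
time_s: 8.88
position: [0.4899, -0.0243, 0.0334]
tcp_rot: [-3.136, 0.187, -0.0]
ft_force: [-0.4, 0.0, -4.8]
gripper_width: 0.232
gripper_force: 45.0
```

```bash
sed -i 's/t\[:,0\]>70)/t[:,0]>28)/; s/edges(sh,70/edges(sh,28/' m.py; python3 m.py
```

```text
8.8833 [ 0.4899 -0.0243  0.0334] -0.11938016876077089 [-0.3777  0.0406 -4.7723]
blade 16.0 50.0 left fit [ -0.0362 -28.6955] right fit [ 0.0239 29.8587] mid med 0.458981401031469 width 59.75999273144356
shoe 28.0 46.0 left fit [ -0.0006 -42.6099] right fit [ 0.022  42.9283] mid med 0.5643513929560733 width 86.31137904938006
shoe rect(tool) ((38.761924743652344, 0.6328468322753906), (21.514636993408203, 87.22290802001953), 0.007869867607951164)
shoe front: x=28.24 slope -0.0014
tip: x=50.02 slope 0.0015
plate z 155.27646248404236 shoe z 31.890300058114327 board z 68.95376152411569
```

Request:
drive_tool:
  targets:
    - [[0,0,0],[0.3,0,0.1],1]
    - [[0,0,0],[0.3,0,0],1]
    - [[0,0,0],[0.15,0,0],1]
    - [[0,0,0],[0.1,0,0],1]
    - [[0,0,0],[0,0,0],1]

```text
time_s: 9.35
position: [0.4968, -0.0252, 0.0322]
tcp_rot: [3.136, -0.187, -0.004]
ft_force: [-7.1, 1.8, -1.3]
gripper_width: 0.229
gripper_force: 45.0
```

Request:
drive_tool:
  targets:
    - [[0,0,0],[0.1,0,0],1]
    - [[0,0,0],[0.1,0,0],1]
    - [[0,0,0],[0,0,0],1]

```text
time_s: 9.6
position: [0.497, -0.0253, 0.0319]
tcp_rot: [3.136, -0.187, -0.009]
ft_force: [-14.8, 2.9, 5.1]
gripper_width: 0.23
gripper_force: 45.0
```

```bash
python3 - <<'E'
from h import *
p=env.grab_frame("wrist");save(p,"w4")
for t in("gauge_grip","slot_mouth"): print(t,[(np.round(x["at"],4),round(x["score"],2)) for x in env.place_of(t,p)])
E
```

```text
gauge_grip [(array([ 0.4833, -0.0214,  0.0436]), 0.76)]
slot_mouth [(array([ 0.5064, -0.0247,  0.0219]), 0.81)]
```

View pics/w4.png

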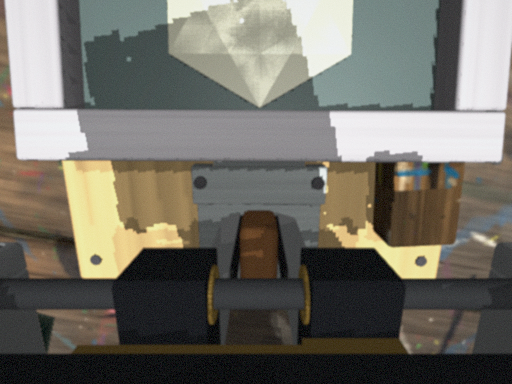

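The image shows the gauge shoulders flush against the shoe (row ~205), and the arm met a hard stop at 15 N. Now I'll relax, release and rise.

Request:
drive_tool:
  targets:
    - [[0,0,0],[-0.1,0,0],1]
    - [[0,0,0],[0,0,0],0.3]
    - [[0,0,0],[0,0,0],0.2]
    - [[0,0,0],[0,0,0],0.2]
    - [[0,0,0],[0,0,0],0.2]
    - [[0,0,0],[0,0,-1],0.2]
    - [[0,0,0],[0,0,-3],0.2]
    - [[0,0,0],[0,0,-3.5],0.2]
    - [[0,0,0],[-0.5,3.2,-2],-0.3]
    - [[0,0,0],[-0.5,3.2,0],-0.3]
    - [[0,0,0],[-0.5,3.2,0],-0.3]
    - [[0,0,0],[0,0,0],-0.3]

```text
time_s: 10.75
position: [0.4711, -0.1246, 0.1288]
tcp_rot: [3.134, -0.196, 0.002]
ft_force: [-0.7, -0.4, -0.2]
gripper_width: 0.632
gripper_force: 0.0
```

```bash
python3 - <<'E'
from h import *
np.set_printoptions(precision=4,suppress=True)
s=env.sense();print(s["time_s"],s["position"],yaw(),s["ft_force"],s["gripper_width"])
p=env.grab_frame("wrist");save(p,"w5")
for t in("gauge_grip","slot_mouth","prop_block_centre","screen_front"): print(t,[(np.round(x["at"],4),round(x["score"],2)) for x in env.place_of(t,p)])
w=world(p,p["depth"]>0)
b=(abs(w[:,0]-.5)<.05)&(abs(w[:,1]+.125)<.035);print("block",rect(w[b],.043,.054))
for c in ("top","side"):
    p=env.grab_frame(c);print(c,[(np.round(x["at"],4),round(x["score"],2)) for x in env.place_of("gauge_grip",p)])
E
```

```text
10.75 [ 0.4711 -0.1246  0.1288] -0.125197883117299 [-0.6585 -0.3912 -0.1714] 0.6316640750790551
gauge_grip [(array([ 0.4835, -0.0255,  0.0459]), 0.75)]
slot_mouth [(array([ 0.5041, -0.0276,  0.0204]), 0.96)]
prop_block_centre [(array([ 0.5137, -0.1288,  0.0353]), 0.78)]
screen_front [(array([ 0.546 , -0.0315,  0.0534]), 0.77)]
block (2641, array([ 505.9, -120. ]), array([42. , 54.7]), np.float64(-0.0614))
top []
side [(array([ 0.4821, -0.0235,  0.0465]), 0.78)]
```

View pics/w5.png

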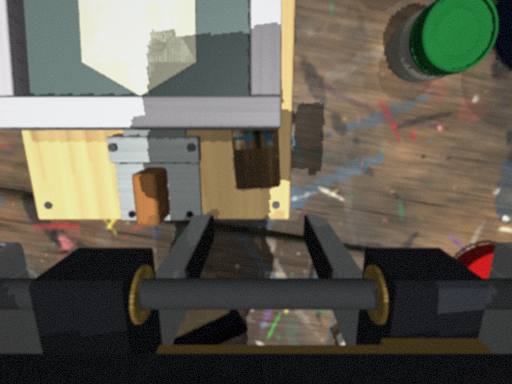

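Gauge seated; the block is at (233–279, 130–188). I'll cross-check its lateral position before grasping.

```bash
python3 - <<'E'
from h import *
np.set_printoptions(precision=4,suppress=True)
s=env.sense();p=env.grab_frame("wrist")
m=env.masks_of("prop_block_centre",p)[0]["pixels"]
v,u=np.nonzero(m);print(u.min(),u.max(),v.min(),v.max())
w=world(p,m);w=w[(w[:,2]>.043)&(w[:,2]<.054)]
t=(w-s["position"])@R.from_rotvec(s["tcp_rot"]).as_matrix()*1000
for x in range(10,70,6):
    q=t[abs(t[:,0]-x)<3]
    if len(q): print(x,len(q),np.percentile(q[:,1],[1,50,99]))
print(rect(w,0,1),np.median(w,0))
E
```

```text
240 288 131 189
10 289 [-13.9017   6.5614  27.0837]
16 280 [-13.7958   5.6297  26.9314]
22 293 [-14.6571   5.5876  26.8062]
28 296 [-14.5144   5.554   25.6774]
34 315 [-15.4575   5.4961  25.5685]
40 279 [-15.3109   4.6002  25.4484]
46 324 [-15.8861   4.5847  25.4078]
52 326 [-16.0687   4.5472  25.278 ]
58 185 [-15.8833   4.5523  25.1631]
(2651, array([ 503.7, -127.3]), array([42.2, 54.4]), np.float64(-0.0748)) [ 0.505  -0.1273  0.0488]
```

Request:
drive_tool:
  targets:
    - [[0,0,0],[2.4,0.55,0],-0.3]
    - [[0,0,-0.045],[0,0,2.5],-0.3]
    - [[0,0,0],[0,0,3],-0.3]
    - [[0,0,0],[0,0,3],-0.3]
    - [[0,0,0],[0,0,1.6],-0.3]
    - [[0,0,0],[0,0,0.5],-0.3]
    - [[0,0,0],[0,0,0],-0.3]
    - [[0,0,0],[0,0,0],1]
    - [[0,0,0],[0,0,0],1]
    - [[0,0,0],[0,0,0],1]
    - [[0,0,0],[0,0,0],1]
    - [[0,0,0],[0,0,0],1]
  newtons: 30

```text
time_s: 12.3
position: [0.4965, -0.1272, 0.0227]
tcp_rot: [3.139, -0.116, 0.003]
ft_force: [-2.6, 1.3, 9.3]
gripper_width: 0.449
gripper_force: 30.0
```

Request:
drive_tool:
  targets:
    - [[0,0,0],[-0.5,0,0],1]
    - [[0,0,0],[-1,0,0],1]
    - [[0,0,0],[-1,0,0],1]
    - [[0,0,0],[-1,0,0],1]

```text
time_s: 12.63
position: [0.4623, -0.1249, 0.0227]
tcp_rot: [3.139, -0.117, 0.006]
ft_force: [4.9, -0.8, 5.7]
gripper_width: 0.449
gripper_force: 29.9
```

Request:
drive_tool:
  targets:
    - [[0,0,0],[-1,0,0],1]
    - [[0,0,0],[-1,0,0],1]
    - [[0,0,0],[0,0,-2],1]
    - [[0,0,0],[0,0,-3],1]
    - [[0,0,0],[0.25,2.6,0],1]
    - [[0,0,0],[0.25,2.6,0],1]
    - [[0,0,0],[0.25,2.6,0],1]
    - [[0,0,0],[0.25,2.6,0],1]
    - [[0,0,0],[0.25,2.6,0],1]
    - [[0,0,0],[0.25,2.6,0],1]
    - [[0,0,0],[0,0,2.5],1]
    - [[0,0,0],[0,0,2.5],1]
    - [[0,0,0],[0,0,1.2],1]
    - [[0,0,0],[0,0,0],1]

```text
time_s: 13.8
position: [0.4425, -0.2792, 0.0074]
tcp_rot: [-3.138, 0.117, 0.005]
ft_force: [-0.7, 0.8, -1.2]
gripper_width: 0.444
gripper_force: 29.9
```

```bash
python3 - <<'E'
from h import *
np.set_printoptions(precision=4,suppress=True)
p=env.grab_frame("side");save(p,"s6")
print(env.sense()["position"])
for t in("gauge_grip","prop_block_centre","screen_front","green_pot","blue_pot"): print(t,[(np.round(x["at"],4),round(x["score"],2)) for x in env.place_of(t,p)])
E
```

```text
[ 0.4433 -0.2794  0.0089]
gauge_grip [(array([ 0.4838, -0.0264,  0.0445]), 0.55)]
prop_block_centre [(array([ 0.4598, -0.2806,  0.0167]), 0.7)]
screen_front [(array([ 0.5435, -0.0307,  0.0241]), 0.89)]
green_pot [(array([ 0.5825, -0.2966, -0.0009]), 0.77)]
blue_pot [(array([ 0.669 , -0.2697,  0.0016]), 0.75)]
```

View pics/s6.png

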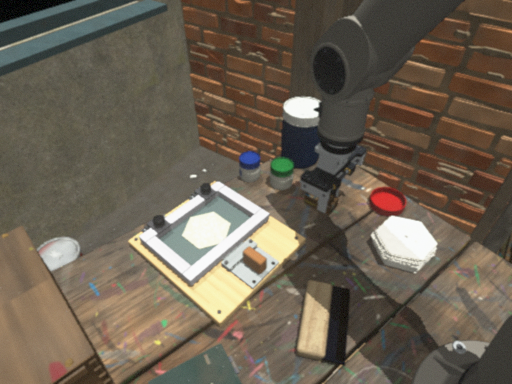

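The screen is down at 24 mm (18 + 6) on the gauge, with the gauge grip at (255,258). The block is in the gripper at (320,200), a few mm above the table. Next I'll lower the last few mm, release and rise.

Request:
drive_tool:
  targets:
    - [[0,0,0],[0,0,0.3],1]
    - [[0,0,0],[0,0,0.15],1]
    - [[0,0,0],[0,0,0],1]
    - [[0,0,0],[0,0,0],0]
    - [[0,0,0],[0,0,0],-0.3]
    - [[0,0,0],[0,0,0],-0.3]
    - [[0,0,0],[0,0,0],-0.3]
    - [[0,0,0],[0,0,-1],-0.3]
    - [[0,0,0],[0,0,-3],-0.3]
    - [[0,0,0],[0,0,-3.5],-0.3]
    - [[0,0,0],[0,0,-3.5],-0.3]
    - [[0,0,0],[0,0,-3],-0.3]
    - [[0,0,0],[-3,0,-3],-0.3]
    - [[0,0,0],[0,0,0],-0.3]
    - [[0,0,0],[0,0,0],-0.3]
    - [[0,0,0],[0,0,0],-0.3]

```text
time_s: 15.43
position: [0.415, -0.2776, 0.1747]
tcp_rot: [3.139, -0.117, 0.001]
ft_force: [0.5, -0.1, -0.3]
gripper_width: 0.65
gripper_force: 0.0
```

```bash
python3 - <<'E'
from h import *
np.set_printoptions(precision=4,suppress=True)
s=env.sense();print(s["position"],s["ft_force"])
for c in("side","wrist"):
    p=env.grab_frame(c);save(p,c+"7")
    for t in("gauge_grip","slot_mouth","prop_block_centre","screen_front","green_pot","blue_pot"): print(c,t,[(np.round(x["at"],4),round(x["score"],2)) for x in env.place_of(t,p)])
    w=world(p,p["depth"]>0);b=(abs(w[:,0]-.465)<.06)&(abs(w[:,1]+.28)<.05);print("block",rect(w[b],.022,.04),np.percentile(w[b][w[b][:,2]>.022][:,2],[5,50,95]))
    b=(abs(w[:,0]-.484)<.045)&(abs(w[:,1]+.023)<.05);print("grip",rect(w[b],.055,.07))
    b=(abs(w[:,0]-.555)<.1)&(abs(w[:,1]+.03)<.1);q=w[b];print("rail top",np.percentile(q[(q[:,2]>.036)&(q[:,0]>.535)][:,2],[5,50,95]))
E
```

```text
[ 0.415  -0.2776  0.1747] [ 0.5065 -0.1091 -0.2538]
side gauge_grip [(array([ 0.4848, -0.0268,  0.0449]), 0.55)]
side slot_mouth [(array([ 0.5084, -0.0246,  0.0099]), 0.73), (array([ 0.6688, -0.2688,  0.0008]), 0.26)]
side prop_block_centre [(array([ 0.4617, -0.2791,  0.0135]), 0.83)]
side screen_front [(array([ 0.5425, -0.0352,  0.0226]), 0.67)]
side green_pot [(array([ 0.5856, -0.2991,  0.0009]), 0.84)]
side blue_pot [(array([ 0.6685, -0.2703, -0.0009]), 0.69)]
block (421, array([ 461.6, -277.7]), array([45.1, 73.2]), np.float64(-0.0641)) [0.0293 0.3707 0.4714]
grip (245, array([482.3, -20.4]), array([21.7, 49.9]), np.float64(-0.1028))
rail top [0.0387 0.044  0.0458]
wrist gauge_grip [(array([ 0.4816, -0.0242,  0.0426]), 0.94)]
wrist slot_mouth [(array([ 0.5037, -0.0263,  0.0168]), 0.73), (array([ 0.587 , -0.2962, -0.0034]), 0.56)]
wrist prop_block_centre [(array([ 0.4611, -0.2814,  0.0148]), 0.78)]
wrist screen_front [(array([ 0.5437, -0.0316,  0.0243]), 0.64)]
wrist green_pot [(array([ 0.5864, -0.2977, -0.0011]), 0.66)]
wrist blue_pot []
block (2548, array([ 462.1, -281.3]), array([42. , 74.8]), np.float64(-0.059)) [0.1824 0.296  0.3115]
grip (944, array([481.5, -28.7]), array([17.3, 49.7]), np.float64(-0.2042))
rail top [0.0439 0.0455 0.0468]
```

View pics/wrist7.png

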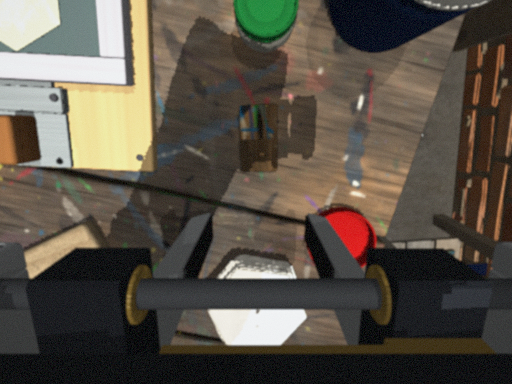

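View pics/side7.png

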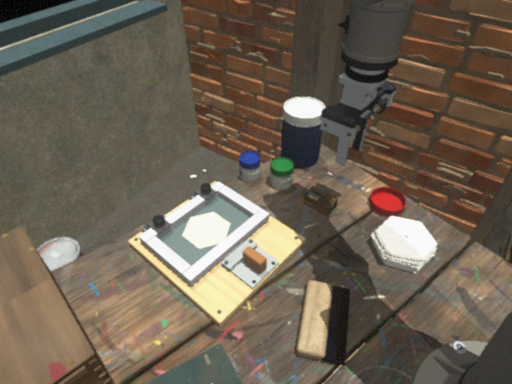

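The block lies flat on the table, at (258,137) in the wrist view. The rail top is at 44 mm, so the screen is level on the gauge, and the gauge is seated with the pots unmoved. I'm handing in.

```bash
python3 -c "
from rig import env
print(env.close_job())"
```

```text
the job is handed in; nothing more can be done
None
```

The job is handed in at about 16 s of the 46 s allowed: the gauge is fully home in the shoe, the block lies flat on the table, the screen rests level on the gauge, and the ink pots were not moved. No verdict came back.

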